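# Stroke the microscope's wafer-loading slide and catch it home again

### The job

The wafer-loading slide of the inspection microscope has just been cleaned and must be checked for sticky spots before a wafer goes on it. It is held home by a push-push catch: press it in by its red grip to spring it free, draw it slowly out until it stands against its outer stop, taking at least two seconds over the stroke, then run it back in just as slowly until the catch holds it home again. Let go, and leave the things lying around the instrument where they are.

Things in the scene. Friction and masses are not known exactly. Their poses are not given: they have to be found in the camera images.
- grip (a point): Middle of the slide's red upright grip tab, 86 mm above the bench. Tab: 36 mm wide across the slide, 14 mm thick along it, 40 mm tall (64 to 104 mm above the bench), clear all round for fingers. The slide runs level along this point's y axis: +y inward to the microscope, -y outward; z up. The instrument's direction on the bench varies by up to 0.3 rad: read it here.
- plate (a point): Centre of the upper face of the slide's flat aluminium top plate, 90 mm wide, 280 mm long along the slide, 64 mm above the bench. It carries the grip tab 120 mm outward of this point and the chuck 80 mm inward; it reaches 20 mm outward beyond the tab's middle.
- slide (a joint): How far the slide stands out, in m: 0 = pressed right in, about 0.007 = held home by the catch, 0.170 = against the outer stop; grows outward. It drags with about 2 N, rising to about 6 N over some 30 mm at a dry patch of unknown place (centre between 0.06 and 0.13), and stays where it is left beyond 0.035.
- catch (a point): Top of the black housing of the push-push catch under the slide's inner end (64 x 50 mm, top 54 mm above the bench). Held slide: press it in about 6 mm more to its stop (8 to 10 N), let it back, and a spring carries it out to about 30 mm; pulling cannot free it. Slide coming in: press to its stop (at 0.001 to 0.002, up to 9 N), let it back and it holds; one more press would free it.
- outer_stop (a point): Top of the dark steel end stop with rubber buffer at the outer end of the rail, 54 mm above the bench; fixed. The slide's plate and tab pass over it. With the slide against it the grip is 15 mm inward of this point.
- chuck (a point): Centre of the upper face of the round steel wafer chuck on the slide (110 mm across, 78 mm above the bench), 200 mm inward of the grip. Home, it lies 20 mm below the objective of the fixed microscope, which is 400 mm tall; no part of the microscope's head comes within 155 mm of the grip. Leave it alone.
- dish: Bystander: closed round glass dish, 90 mm across, 15 mm high; origin at the centre of its underside.
- bottle: Bystander: amber glass bottle with black cap, 58 mm across, 115 mm high; origin at the centre of its underside.
- wafer_box: Bystander: round wafer box, blue with a white lid, 120 mm across, 26 mm high; origin at the centre of its underside.
- tweezers: Bystander: steel tweezers, 125 mm long, 12 mm wide, 8 mm high, lying flat on the instrument's grey ground plate (12 mm above the bench) about 80 mm to the side of the rail; origin under their middle, tips to their +x.

How it is judged:
On the way, in this order (a step that is already met when the one before it is completed fails the run):
1. the slide is pressed in from its held place to trip the catch (value of joint slide below 0.003 m).
2. the slide is free of its catch and out of the ejector's reach (value of joint slide above 0.045 m).
3. the slide stands against its outer stop (value of joint slide above 0.166 m), for 0.2 s.
At the end, for the whole second after the job is handed in: After having been out against its outer stop (within 4 mm), the slide is held home by its catch, at rest between 4 and 9.5 mm out; dish, bottle, wafer box and tweezers are within 20 mm of where they were (value of joint slide between 0.004 and 0.0095 m and velocity of joint slide between -0.005 and 0.005 m/s and distance of each of dish, bottle, wafer_box, tweezers from where it was at the start of the episode below 0.02 m); the robot touches nothing.
It fails at once if the slide is run faster than 0.17 m/s outside the ejector's reach (0.045 m out and more) (value of joint slide above 0.045 m and (velocity of joint slide above 0.17 m/s or velocity of joint slide below -0.17 m/s)).
It fails at once if the dish, bottle, wafer box or tweezers are pushed 20 mm or more, or the bottle is tipped (distance of any of dish, bottle, wafer_box, tweezers from where it was at the start of the episode above 0.02 m or angle between bottle's own z axis and vertical above 0.5 rad).
It also fails if it takes over 58 s, if anything falls off the work surface, if the arm or the gripper's body presses on something with over 40 N, if the wrist force passes 120 N, or if a joint passes its speed limit or range.

### The arm

A 6-joint arm with a two-finger parallel gripper is mounted at the origin on the work surface. World frame = base frame: x ahead of the robot, y to its left, z up, the work surface at z = 0. Lengths are in m, angles in rad, forces in N, time in s.
With the tool pointing down it reaches from about 0.425 to 0.925 m from the base axis. Payload 12.5 kg.
Tool frame: the origin (TCP) lies between the finger pads; the fingertips stand 8 mm ahead of it and the grasp point (between the pads) lies 11 mm behind it (env.tcp_to_tips is the distance from the TCP to the fingertips, in m); z points along the fingers, y is the line along which they close (so a half turn about z gives the same grasp; the last joint's range is limited). The gripper opens to 85 mm and grips with 20 to 120 N. Pads are 22 mm wide; open, the fingers measure 114 mm over their backs; the gripper's body (76 mm by 85 mm) begins 54 mm behind the grasp point. The pads swing forward as they close: fully open they stand 13 mm farther back than shut.
Start: joints at [-1.212, 0.491, 1.559, -0, 1.092, -0.106], TCP at [0.28, -0.559, 0.239] pointing down, gripper open.
Joint ranges: [-3.1, 3.1], [-0.84, 2.19], [0.05, 2.79], [-1.13, 4.28], [0.06, 2.93], [-2.69, 2.69]. Speed limits (rad/s): [2.22, 2.22, 2.79, 3.14, 3.14, 3.14].

### API

Orientations are given as a unit quaternion [x, y, z, w].
In Python, from cell import env gives the robot as it stands.
- The arm moves only by the tool move_arm, never from a script. Its argument "commands" is a list that holds one entry, the list of rows, each a list of 7 numbers: the turn, a rotation vector about the tool's x, y, z in degrees, then the shift along the tool's x, y, z in mm, then the closure in counts, from 0 (fully open) to 255 (shut). A call has exactly 5 rows; each row shifts and turns the commanded pose from where the row before left it, along the tool's axes as they then stand; what a row does not reach is not made up. A row lasts 1/10 s, in which the tool goes at most 50 mm and 8.59 degrees, less where a joint would pass 70% of its speed; a pose out of reach is approached as far as the arm can. A call with a gripper value outside its range is refused whole. The fingers move at their own pace and stop on an object; "newtons" is the grip in N (left out, the last holds). Time passes only in rows, so rows that do not move let the fingers close, or fill a call up. It gives the time, the measured TCP pose, the force, the opening and the grip force at its end, in the units of the state.
- env.state(): the state, without advancing time (a new reading comes with each control period).
- env.snapshot(name): name is "side" or "top" or "wrist"; returns a dict with "color" (480x640x3 uint8, red, green, blue), "fx", "fy", "cx", "cy" (pixels), "R" (3x3) and "t" (3): a world point X has camera coordinates R X + t. Camera axes: x right, y down, z forward; pixel columns grow to the right and rows downward; lengths in m; the calibration is good to about 2 mm. The wrist camera is an equidistant fisheye: a pixel r from the principal point sees the ray r / f radians off the axis. A picture is of the moment at which its call begins. There is no depth.
- env.hand_in(): hands the job in; it is judged then, once.
Trained networks look in a picture, given as the dict that the camera call returned (one of the last four; its "shot" number tells which), for a name from the list of things; names that differ only in an ending like _2 or _b are one class to them, and where a whole thing is asked for, a point or a joint stands for the part that bears it (a point fixed in the world has none). Each returns a list of dicts, best first, with "conf" (0 to 1); they miss things now and then, are a little off and sometimes report something else, mostly with a low value. They report only what shows in the picture. A call takes as long as a camera call.
- env.boxes_of(thing, picture): "at" ([column, row] in pixels, amid what is visible of it).
The state is a dict: "time": time; "joint_pos": joint angles; "qd": joint speeds; "tau": joint torques, N m; "position": TCP position; "ee_rot": TCP orientation; "ft_force": force on the tool from outside, world axes, zero at the start; "torque": the same for the moment, N m; "opening": finger opening in m; "gripper_force": force on a finger pad.
Only numpy, scipy, OpenCV 4.12 (cv2) and the standard library are available. Lean on these libraries where they do the work, as an engineer would, in place of code of your own. Each camera call takes 0.05 s, during which the arm holds its last target. There are 200 camera calls.

## Working session

There is one attempt and no reset: what is moved stays moved. The work goes in short steps, Python scripts to look and compute and a tool call to move; the robot and the scene stay as the last step left them, time stands still between calls to the robot, and variables do not carry over. Pictures are saved under pics/ and viewed, at most 10 in all, crops included, and the job is handed in when it is done.

Besides the shell and the picture viewer there is one more tool, called as a command line: name --argument value ..., lists and objects as JSON in quotes. move_arm: Moves the arm, as the interface text tells. Its arguments: {"type":"object","properties":{"commands":{"type":"array","items":{"type":"array","items":{"type":"array","items":{"type":"number"}}}},"newtons":{"type":"number"}},"required":["commands"]}

```bash
mkdir -p pics
cat > h.py <<'E'
import numpy as np, cv2
from cell import env
def ray(p,u,v):
    R=np.array(p["R"]);t=np.array(p["t"])
    a=np.array([(u-p["cx"])/p["fx"],(v-p["cy"])/p["fy"]])
    d=np.array([a[0],a[1],1.])
    return -R.T@t, R.T@d
def atz(p,u,v,z):
    c,d=ray(p,u,v); return c+d*(z-c[2])/d[2]
def save(p,n): cv2.imwrite(f"pics/{n}.png",cv2.cvtColor(p["color"],cv2.COLOR_RGB2BGR))
E
python3 - <<'E'
from h import *
Z=dict(grip=.086,plate=.064,catch=.054,outer_stop=.054,chuck=.078,dish=.01,bottle=.06,wafer_box=.02,tweezers=.016)
for n in ("top","side"):
    p=env.snapshot(n); save(p,n+"0")
    for k,z in Z.items():
        for b in env.boxes_of(k,p)[:2]:
            print(n,k,round(b["conf"],2),np.round(b["at"]),np.round(atz(p,*b["at"],z),3))
s=env.state();print(s["time"],s["position"],s["ee_rot"])
E
```

```text
top grip 0.66 [276. 258.] [0.551 0.163 0.086]
top grip 0.26 [265. 260.] [0.547 0.189 0.086]
top plate 0.67 [278. 257.] [0.555 0.161 0.064]
top catch 0.57 [272. 258.] [0.554 0.175 0.054]
top outer_stop 0.83 [267. 259.] [0.551 0.186 0.054]
top chuck 0.55 [277. 257.] [0.553 0.161 0.078]
top dish 0.87 [453. 286.] [ 0.49  -0.242  0.01 ]
top bottle 0.69 [403. 193.] [ 0.701 -0.125  0.06 ]
top wafer_box 0.68 [325. 181.] [0.74  0.053 0.02 ]
top tweezers 0.57 [348. 290.] [0.482 0.002 0.016]
side grip 0.58 [292. 198.] [0.558 0.149 0.086]
side plate 0.84 [293. 201.] [0.565 0.174 0.064]
side plate 0.16 [404. 288.] [ 0.699 -0.139  0.064]
side catch 0.98 [288. 238.] [0.534 0.055 0.054]
side outer_stop 0.69 [290. 236.] [0.539 0.059 0.054]
side chuck 0.69 [290. 200.] [0.556 0.153 0.078]
side dish 0.96 [291. 380.] [ 0.488 -0.24   0.01 ]
side bottle 0.7 [403. 288.] [ 0.701 -0.134  0.06 ]
side wafer_box 0.82 [386. 242.] [0.74  0.047 0.02 ]
side tweezers 0.69 [386. 240.] [0.744 0.057 0.016]
side tweezers 0.42 [258. 271.] [0.468 0.01  0.016]
1.0 [ 0.28017562 -0.55866947  0.23931923] [ 9.73112081e-01  2.30332101e-01 -1.55983967e-05  6.41727825e-06]
```

View pics/top0.png

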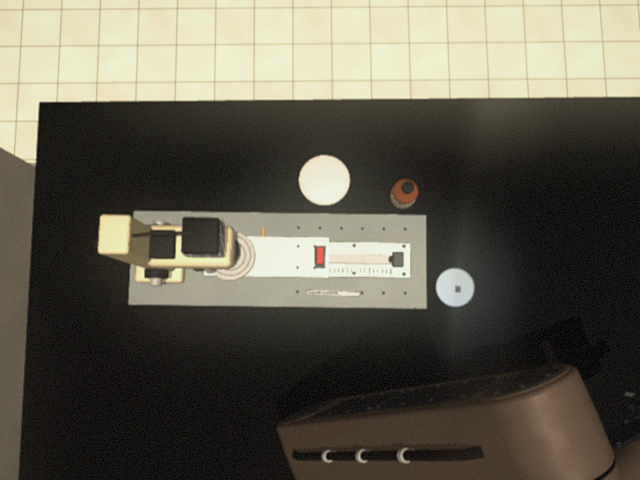

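View pics/side0.png

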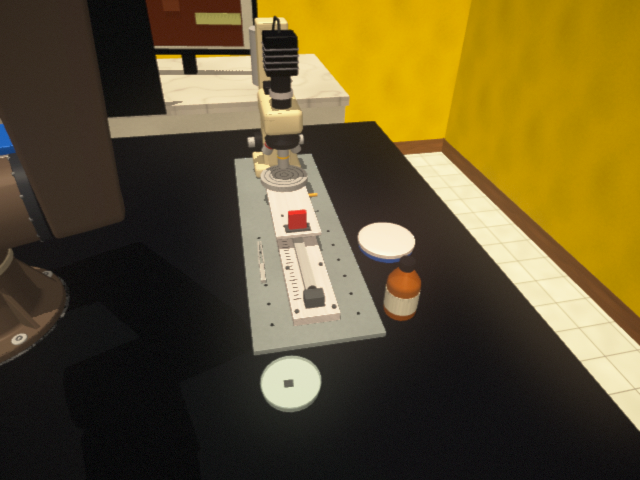

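Top view: red tab at about (320,257), stop block at (398,259), the rail running almost along image columns (world y). Side view: tab at (297,220), stop at (314,298), tweezers left of the rail at (262,260), bottle on the right at (403,290). The network's grip hits are off, so I'll segment the colour instead.

Run:
```python
from h import *
from scipy.spatial.transform import Rotation as Ro
p=env.snapshot("top");q=env.snapshot("side")
def red(p,x0,x1,y0,y1):
    c=p["color"].astype(int);m=((c[...,0]>110)&(c[...,1]<70)&(c[...,2]<70)).astype(np.uint8)
    k=np.zeros_like(m);k[y0:y1,x0:x1]=1;m*=k
    v,u=np.nonzero(m);return m,u,v
m,u,v=red(p,300,345,235,280)
r=cv2.minAreaRect(np.c_[u,v].astype(np.float32));print("top",u.mean(),v.mean(),len(u),r,u.min(),u.max(),v.min(),v.max())
print("at .104",atz(p,u.mean(),v.mean(),.104), "cam",ray(p,0,0)[0])
m2,u2,v2=red(q,270,330,195,245);print("side",u2.mean(),v2.mean(),u2.min(),u2.max(),v2.min(),v2.max())
def tri(a,b):
    (c1,d1),(c2,d2)=ray(p,*a),ray(q,*b)
    s=np.linalg.lstsq(np.c_[d1,-d2],c2-c1,rcond=None)[0];return (c1+s[0]*d1+c2+s[1]*d2)/2
print("tri",tri((u.mean(),v.mean()),(u2.mean(),v2.mean())))
# ground plate direction from long edges
g=p["color"].astype(int)
def edge(rows,sgn):
    pts=[]
    for x in range(250,420,5):
        col=g[rows[0]:rows[1],x].sum(1); d=np.diff(col)*sgn; pts.append((x,rows[0]+d.argmax()+.5))
    vx,vy,x0,y0=cv2.fitLine(np.array(pts,np.float32),cv2.DIST_HUBER,0,.01,.01).ravel()
    A=atz(p,x0-80*vx,y0-80*vy,.012);B=atz(p,x0+80*vx,y0+80*vy,.012);return A,B,np.degrees(np.arctan2(-(A-B)[0],(A-B)[1]))
print(edge((205,225),1));print(edge((298,318),-1))
print("stop",atz(p,398,259,.054))
for a in(p,q):
    for k,vv in dict(grip=.086,plate=.064,outer_stop=.054).items():
        print(k,[(round(b["conf"],2),np.round(b["at"]),np.round(atz(a,*b["at"],vv),3)) for b in env.boxes_of(k,a)[:3]])
s=env.state();print(s["time"],Ro.from_quat(s["ee_rot"]).as_matrix().round(3))
C=p["color"][190:320,220:440];cv2.imwrite("pics/c1.png",cv2.resize(C[...,::-1],None,fx=3.5,fy=3.5))
```

```text
<stdin>:9: RuntimeWarning: Mean of empty slice.
  ret = ret.dtype.type(ret / rcount)
Traceback (most recent call last):
ValueError: zero-size array to reduction operation minimum which has no identity
```

```bash
cat >> h.py <<'E'
def red(p,x0,x1,y0,y1):
    c=p["color"].astype(int);m=(c[...,0]>90)&(c[...,0]>1.8*np.maximum(c[...,1],c[...,2]))
    k=np.zeros(m.shape,bool);k[y0:y1,x0:x1]=1
    v,u=np.nonzero(m&k);return u,v
def tri(p,a,q,b):
    (c1,d1),(c2,d2)=ray(p,*a),ray(q,*b)
    s=np.linalg.lstsq(np.c_[d1,-d2],c2-c1,rcond=None)[0];return (c1+s[0]*d1+c2+s[1]*d2)/2
E
python3 - <<'E'
from h import *
from scipy.spatial.transform import Rotation as Ro
p=env.snapshot("top");q=env.snapshot("side")
print(p["color"][257,320])
u,v=red(p,300,345,235,280)
r=cv2.minAreaRect(np.c_[u,v].astype(np.float32));print("top",u.mean(),v.mean(),len(u),r,u.min(),u.max(),v.min(),v.max())
print("at .104",atz(p,u.mean(),v.mean(),.104), "cam",ray(p,0,0)[0])
u2,v2=red(q,270,330,195,245);print("side",u2.mean(),v2.mean(),u2.min(),u2.max(),v2.min(),v2.max())
print("tri",tri(p,(u.mean(),v.mean()),q,(u2.mean(),v2.mean())))
g=p["color"].astype(int)
def edge(rows,sgn):
    pts=[]
    for x in range(250,420,5):
        col=g[rows[0]:rows[1],x].sum(1); d=np.diff(col)*sgn; pts.append((x,rows[0]+d.argmax()+.5))
    vx,vy,x0,y0=cv2.fitLine(np.array(pts,np.float32),cv2.DIST_HUBER,0,.01,.01).ravel()
    A=atz(p,x0-80*vx,y0-80*vy,.012);B=atz(p,x0+80*vx,y0+80*vy,.012);d=(A-B)*np.sign((A-B)[1]);return A,B,np.degrees(np.arctan2(-d[0],d[1]))
print(edge((205,225),1));print(edge((298,318),-1))
print("stop",atz(p,398,259,.054))
s=env.state();print(s["time"],Ro.from_quat(s["ee_rot"]).as_matrix().round(3))
C=p["color"][190:320,220:440];cv2.imwrite("pics/c1.png",cv2.resize(C[...,::-1],None,fx=3.5,fy=3.5))
E
```

```text
[234 103  87]
top 319.5247524752475 255.07920792079207 101 ((319.5, 255.0), (16.0, 5.0), 90.0) 317 322 247 263
at .104 [0.55380126 0.06732246 0.104     ] cam [0.39918739 0.05854881 1.45036147]
side 296.9420731707317 219.2591463414634 288 306 210 229
tri [0.55510538 0.0675023  0.08668525]
(array([0.66853968, 0.24364768, 0.012     ]), array([ 0.65944124, -0.13312576,  0.012     ]), np.float64(-1.3833272723721608))
(array([0.44650183, 0.18669028, 0.012     ]), array([ 0.43786902, -0.18247592,  0.012     ]), np.float64(-1.3395948115863574))
stop [ 0.54881138 -0.10998306  0.054     ]
1.2 [[ 0.894  0.448  0.   ]
 [ 0.448 -0.894 -0.   ]
 [-0.     0.    -1.   ]]
```

View pics/c1.png

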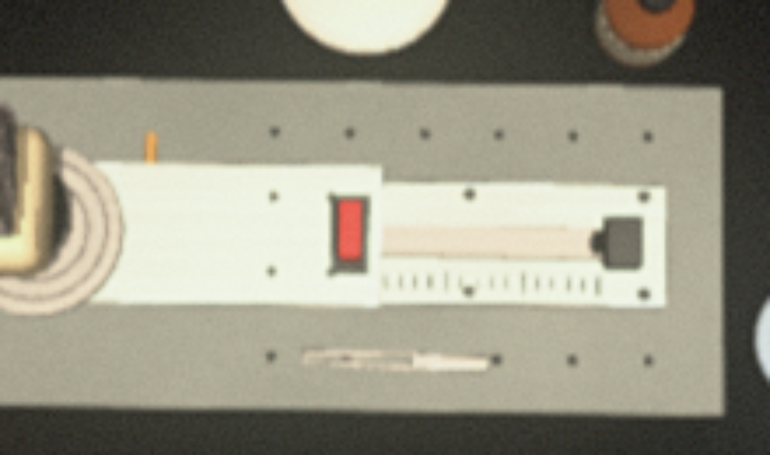

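Tab sits at about (0.554, 0.0675), slide axis tilted −1.4° from world y, and the stop is 178 mm away, as expected. The tweezers, dish and bottle are clear of the approach. First I turn the tool so the fingers close along the slide.

move_arm --commands '[[[0,0,7,0,0,0,0],[0,0,7,0,0,0,0],[0,0,7,0,0,0,0],[0,0,7,0,0,0,0],[0,0,0,0,0,0,0]]]' --newtons 60

```text
time: 1.7
position: [0.2802, -0.5587, 0.2393]
ee_rot: [1.0, -0.013, 0.0, 0.0]
ft_force: [0.2, 0.2, 0.3]
opening: 0.0856
gripper_force: 0.0
```

move_arm --commands '[[[0,0,0,16,-40,0,0],[0,0,0,16,-40,0,0],[0,0,0,16,-40,0,0],[0,0,0,16,-40,0,0],[0,0,0,16,-40,0,0]]]'

```text
time: 2.2
position: [0.3653, -0.3591, 0.2394]
ee_rot: [1.0, -0.01, 0.0, 0.0]
ft_force: [0.9, 0.9, -0.7]
opening: 0.0854
gripper_force: 0.0
```

move_arm --commands '[[[0,0,0,16,-40,0,0],[0,0,0,16,-40,0,0],[0,0,0,16,-40,0,0],[0,0,0,16,-40,0,0],[0,0,0,16,-40,0,0]]]'

```text
time: 2.7
position: [0.4501, -0.161, 0.2395]
ee_rot: [1.0, -0.01, 0.0, 0.0]
ft_force: [-0.7, 0.3, -0.3]
opening: 0.085
gripper_force: 0.0
```

move_arm --commands '[[[0,0,0,16,-40,0,0],[0,0,0,16,-40,0,0],[0,0,0,16,-40,0,0],[0,0,0,16,-40,0,0],[0,0,0,16,-40,0,0]]]'

```text
time: 3.2
position: [0.5349, 0.0372, 0.2395]
ee_rot: [1.0, -0.01, 0.0, 0.0]
ft_force: [0.6, -0.4, 0.0]
opening: 0.0854
gripper_force: 0.0
```

move_arm --commands '[[[0,0,0,9,-15,0,0],[0,0,0,9,-15,10,0],[0,0,0,0,0,30,0],[0,0,0,0,0,30,0],[0,0,0,0,0,0,0]]]'

```text
time: 3.7
position: [0.5515, 0.0643, 0.1657]
ee_rot: [1.0, -0.012, -0.003, 0.0]
ft_force: [0.2, -0.0, 0.5]
opening: 0.0855
gripper_force: 0.0
```

```bash
python3 - <<'E'
from h import *
s=env.state();print(s["time"],s["position"],s["ee_rot"])
p=env.snapshot("wrist");save(p,"w1");q=env.snapshot("side");save(q,"s1")
E
cd pics; python3 -c "
import cv2,numpy as np
a=cv2.imread('w1.png');b=cv2.imread('s1.png')[120:330,200:440]
cv2.imwrite('m1.png',np.hstack([cv2.resize(a,(400,300)),cv2.resize(b,(343,300))]))"
```

```text
3.7 [0.55152755 0.06428925 0.16566196] [ 9.99926933e-01 -1.16276140e-02 -3.30249314e-03  1.40816389e-04]
```

View pics/m1.png

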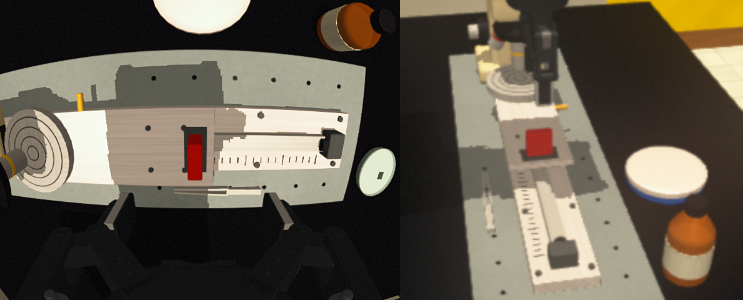

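Wrist view: the tab at (195,157) stands midway between the fingertips at (120,210) and (283,208). The side view agrees. I go down and close.

move_arm --commands '[[[0,0,0,0,0,0,0],[0,0,0,0,0,30,0],[0,0,0,0,0,30,0],[0,0,0,0,0,26,0],[0,0,0,0,0,0,0]]]'

```text
time: 4.3
position: [0.5525, 0.0647, 0.082]
ee_rot: [1.0, -0.012, -0.001, 0.0]
ft_force: [0.1, -0.7, 0.8]
opening: 0.0852
gripper_force: 0.0
```

move_arm --commands '[[[0,0,0,0,0,0,100],[0,0,0,0,0,0,150],[0,0,0,0,0,0,180],[0,0,0,0,0,0,200],[0,0,0,0,0,0,210]]]'

```text
time: 4.8
position: [0.5535, 0.066, 0.0842]
ee_rot: [1.0, -0.012, 0.001, -0.001]
ft_force: [-0.8, 20.2, 2.8]
opening: 0.0154
gripper_force: 9.6
```

move_arm --commands '[[[0,0,0,0,0,0,230],[0,0,0,0,0,0,255],[0,0,0,0,0,0,255],[0,0,0,0,0,0,255],[0,0,0,0,0,0,255]]]'

```text
time: 5.3
position: [0.5535, 0.0668, 0.0844]
ee_rot: [1.0, -0.012, 0.001, -0.001]
ft_force: [-1.4, 16.9, 8.7]
opening: 0.013
gripper_force: 58.6
```

Run:
```python
from h import *
s=env.state();print(s["time"],s["position"],s["ft_force"],s["opening"],s["gripper_force"])
```

```text
5.3 [0.55349614 0.06683201 0.08435448] [-1.41247657 16.85525266  8.65848002] 0.013009788014907533 58.630083203315735
```

move_arm --commands '[[[0,0,0,0,-1,-1,255],[0,0,0,0,-1,-1,255],[0,0,0,0,-1,-1,255],[0,0,0,0,-1,0,255],[0,0,0,0,-1,0,255]]]'

```text
time: 5.8
position: [0.5535, 0.0693, 0.0846]
ee_rot: [1.0, -0.012, -0.0, 0.0]
ft_force: [8.8, -6.2, -25.7]
opening: 0.0128
gripper_force: 60.3
```

move_arm --commands '[[[0,0,0,0,-1,0,255],[0,0,0,0,-1,0,255],[0,0,0,0,0,0,255],[0,0,0,0,0,0,255],[0,0,0,0,0,0,255]]]'

```text
time: 6.3
position: [0.5535, 0.0713, 0.0846]
ee_rot: [1.0, -0.012, -0.0, 0.0]
ft_force: [8.1, -5.6, -26.4]
opening: 0.0127
gripper_force: 60.3
```

move_arm --commands '[[[0,0,0,0,-1,1,255],[0,0,0,0,-0.5,1,255],[0,0,0,0,-0.5,0,255],[0,0,0,0,0,0,255],[0,0,0,0,0,0,255]]]'

```text
time: 6.8
position: [0.5536, 0.0733, 0.0844]
ee_rot: [1.0, -0.012, 0.0, 0.0]
ft_force: [2.1, -7.6, -1.9]
opening: 0.0129
gripper_force: 63.8
```

move_arm --commands '[[[0,0,0,0,-0.5,0,255],[0,0,0,0,-0.5,0,255],[0,0,0,0,0,0,255],[0,0,0,0,0,0,255],[0,0,0,0,0,0,255]]]'

```text
time: 7.3
position: [0.5537, 0.0742, 0.0844]
ee_rot: [1.0, -0.012, 0.0, 0.0]
ft_force: [1.4, -6.3, -1.4]
opening: 0.0131
gripper_force: 63.8
```

move_arm --commands '[[[0,0,0,0,-0.5,0,255],[0,0,0,0,-0.5,0,255],[0,0,0,0,-0.5,0,255],[0,0,0,0,0,0,255],[0,0,0,0,0,0,255]]]'

```text
time: 7.8
position: [0.5537, 0.0749, 0.0844]
ee_rot: [1.0, -0.012, 0.0, 0.001]
ft_force: [1.0, -14.4, -1.4]
opening: 0.013
gripper_force: 63.9
```

At the stop: the force rose to 14 N at y = 0.0749. Now I let it back and draw it out.

move_arm --commands '[[[0,0,0,0,2,0,255],[0,0,0,0,3,0,255],[0,0,0,0,4,0,255],[0,0,0,0,5,0,255],[0,0,0,0,5,0,255]]]'

```text
time: 8.3
position: [0.5532, 0.0571, 0.0844]
ee_rot: [1.0, -0.012, 0.0, 0.0]
ft_force: [2.6, -1.3, -1.1]
opening: 0.0126
gripper_force: 64.0
```

Free. Continuing outward at 0.06 m/s.

move_arm --commands '[[[0,0,0,0,6,0,255],[0,0,0,0,6,0,255],[0,0,0,0,6,0,255],[0,0,0,0,6,0,255],[0,0,0,0,6,0,255]]]'

```text
time: 8.8
position: [0.5525, 0.027, 0.0844]
ee_rot: [1.0, -0.012, 0.0, -0.0]
ft_force: [4.5, 2.1, -0.1]
opening: 0.0132
gripper_force: 64.2
```

move_arm --commands '[[[0,0,0,0,6,0,255],[0,0,0,0,6,0,255],[0,0,0,0,6,0,255],[0,0,0,0,6,0,255],[0,0,0,0,6,0,255]]]'

```text
time: 9.3
position: [0.5517, -0.003, 0.0844]
ee_rot: [1.0, -0.012, 0.0, 0.0]
ft_force: [4.3, 1.6, 1.1]
opening: 0.0123
gripper_force: 64.3
```

move_arm --commands '[[[0,0,0,0,6,0,255],[0,0,0,0,6,0,255],[0,0,0,0,6,0,255],[0,0,0,0,6,0,255],[0,0,0,0,6,0,255]]]'

```text
time: 9.8
position: [0.551, -0.0326, 0.0844]
ee_rot: [1.0, -0.012, 0.0, -0.0]
ft_force: [5.4, 4.7, 1.0]
opening: 0.0129
gripper_force: 64.4
```

move_arm --commands '[[[0,0,0,0,6,0,255],[0,0,0,0,6,0,255],[0,0,0,0,6,0,255],[0,0,0,0,6,0,255],[0,0,0,0,6,0,255]]]'

```text
time: 10.3
position: [0.5503, -0.063, 0.0844]
ee_rot: [1.0, -0.012, 0.0, 0.0]
ft_force: [4.5, 2.2, 1.5]
opening: 0.0133
gripper_force: 64.3
```

Now the last 31 mm, slower at the end, with a light press on the stop.

move_arm --commands '[[[0,0,0,0,6,0,255],[0,0,0,0,6,0,255],[0,0,0,0,5,0,255],[0,0,0,0,5,0,255],[0,0,0,0,4,0,255]]]'

```text
time: 10.8
position: [0.5496, -0.089, 0.0844]
ee_rot: [1.0, -0.012, 0.0, 0.0]
ft_force: [5.0, 1.2, 1.2]
opening: 0.013
gripper_force: 64.4
```

move_arm --commands '[[[0,0,0,0,2,0,255],[0,0,0,0,2,0,255],[0,0,0,0,1,0,255],[0,0,0,0,0,0,255],[0,0,0,0,0,0,255]]]'

```text
time: 11.3
position: [0.5495, -0.0939, 0.0844]
ee_rot: [1.0, -0.012, 0.0, 0.0]
ft_force: [5.5, -2.2, 1.8]
opening: 0.013
gripper_force: 64.4
```

move_arm --commands '[[[0,0,0,0,1,0,255],[0,0,0,0,1,0,255],[0,0,0,0,0,0,255],[0,0,0,0,0,0,255],[0,0,0,0,0,0,255]]]'

```text
time: 11.8
position: [0.5495, -0.0952, 0.0844]
ee_rot: [1.0, -0.012, 0.0, -0.0]
ft_force: [5.7, 4.0, 1.1]
opening: 0.0128
gripper_force: 64.4
```

move_arm --commands '[[[0,0,0,0,1,0,255],[0,0,0,0,0.5,0,255],[0,0,0,0,0,0,255],[0,0,0,0,0,0,255],[0,0,0,0,0,0,255]]]'

```text
time: 12.3
position: [0.5494, -0.0954, 0.0844]
ee_rot: [1.0, -0.012, 0.0, -0.001]
ft_force: [7.6, 15.8, 2.9]
opening: 0.0131
gripper_force: 64.6
```

Outer stop confirmed (16 N, 170 mm of travel). I run it back in at the same pace.

move_arm --commands '[[[0,0,0,0,-3,0,255],[0,0,0,0,-5,0,255],[0,0,0,0,-6,0,255],[0,0,0,0,-6,0,255],[0,0,0,0,-6,0,255]]]'

```text
time: 12.8
position: [0.5501, -0.0711, 0.0844]
ee_rot: [1.0, -0.012, 0.0, 0.0]
ft_force: [4.8, -2.1, 1.5]
opening: 0.0132
gripper_force: 64.4
```

move_arm --commands '[[[0,0,0,0,-6,0,255],[0,0,0,0,-6,0,255],[0,0,0,0,-6,0,255],[0,0,0,0,-6,0,255],[0,0,0,0,-6,0,255]]]'

```text
time: 13.3
position: [0.5508, -0.0411, 0.0844]
ee_rot: [1.0, -0.012, 0.0, 0.0]
ft_force: [4.5, -2.2, 1.5]
opening: 0.013
gripper_force: 64.4
```

move_arm --commands '[[[0,0,0,0,-6,0,255],[0,0,0,0,-6,0,255],[0,0,0,0,-6,0,255],[0,0,0,0,-6,0,255],[0,0,0,0,-6,0,255]]]'

```text
time: 13.8
position: [0.5515, -0.0116, 0.0844]
ee_rot: [1.0, -0.012, 0.0, 0.001]
ft_force: [4.7, -5.3, 1.9]
opening: 0.013
gripper_force: 64.4
```

move_arm --commands '[[[0,0,0,0,-6,0,255],[0,0,0,0,-6,0,255],[0,0,0,0,-6,0,255],[0,0,0,0,-6,0,255],[0,0,0,0,-6,0,255]]]'

```text
time: 14.3
position: [0.5523, 0.0189, 0.0844]
ee_rot: [1.0, -0.012, 0.0, 0.0]
ft_force: [5.7, -1.4, 1.5]
opening: 0.0134
gripper_force: 64.4
```

move_arm --commands '[[[0,0,0,0,-6,0,255],[0,0,0,0,-6,0,255],[0,0,0,0,-6,0,255],[0,0,0,0,-6,0,255],[0,0,0,0,-4,0,255]]]'

```text
time: 14.8
position: [0.5529, 0.047, 0.0844]
ee_rot: [1.0, -0.012, 0.0, 0.0]
ft_force: [4.6, -1.5, 1.9]
opening: 0.0129
gripper_force: 64.4
```

move_arm --commands '[[[0,0,0,0,-5,0,255],[0,0,0,0,-5,0,255],[0,0,0,0,-5,0,255],[0,0,0,0,-4,0,255],[0,0,0,0,-3,0,255]]]'

```text
time: 15.3
position: [0.5535, 0.0683, 0.0844]
ee_rot: [1.0, -0.012, 0.0, 0.001]
ft_force: [5.4, -6.5, 3.8]
opening: 0.0128
gripper_force: 64.5
```

move_arm --commands '[[[0,0,0,0,-1.5,0,255],[0,0,0,0,-1,0,255],[0,0,0,0,-1,0,255],[0,0,0,0,0,0,255],[0,0,0,0,0,0,255]]]'

```text
time: 15.8
position: [0.5535, 0.0717, 0.0844]
ee_rot: [1.0, -0.012, 0.0, 0.0]
ft_force: [5.0, -5.1, 2.8]
opening: 0.0129
gripper_force: 64.5
```

Press on to the stop in small steps.

move_arm --commands '[[[0,0,0,0,-1,0,255],[0,0,0,0,-1,0,255],[0,0,0,0,-0.5,0,255],[0,0,0,0,0,0,255],[0,0,0,0,0,0,255]]]'

```text
time: 16.3
position: [0.5536, 0.0736, 0.0844]
ee_rot: [1.0, -0.012, 0.0, 0.001]
ft_force: [4.6, -10.8, 2.5]
opening: 0.0128
gripper_force: 64.5
```

move_arm --commands '[[[0,0,0,0,-0.5,0,255],[0,0,0,0,-0.5,0,255],[0,0,0,0,-0.5,0,255],[0,0,0,0,0,0,255],[0,0,0,0,0,0,255]]]'

```text
time: 16.8
position: [0.5536, 0.0741, 0.0844]
ee_rot: [1.0, -0.012, 0.0, 0.001]
ft_force: [4.5, -20.6, 3.6]
opening: 0.0128
gripper_force: 64.5
```

At the stop (20 N). Letting back until the catch takes the load.

move_arm --commands '[[[0,0,0,0,2,0,255],[0,0,0,0,2,0,255],[0,0,0,0,2,0,255],[0,0,0,0,2,0,255],[0,0,0,0,0,0,255]]]'

```text
time: 17.3
position: [0.5535, 0.0678, 0.0844]
ee_rot: [1.0, -0.012, 0.0, 0.0]
ft_force: [5.0, -3.6, 1.8]
opening: 0.0134
gripper_force: 64.4
```

move_arm --commands '[[[0,0,0,0,1,0,255],[0,0,0,0,0.5,0,255],[0,0,0,0,0,0,255],[0,0,0,0,0,0,255],[0,0,0,0,0,0,255]]]'

```text
time: 17.8
position: [0.5534, 0.0674, 0.0844]
ee_rot: [1.0, -0.012, 0.0, -0.0]
ft_force: [5.5, 5.7, 1.4]
opening: 0.0128
gripper_force: 64.4
```

The catch holds: the pull builds to 5.7 N at y = 0.0674. Open and lift.

move_arm --commands '[[[0,0,0,0,0,0,180],[0,0,0,0,0,0,120],[0,0,0,0,0,0,60],[0,0,0,0,0,0,30],[0,0,0,0,0,0,30]]]'

```text
time: 18.3
position: [0.553, 0.0669, 0.0842]
ee_rot: [1.0, -0.012, -0.0, 0.0]
ft_force: [0.3, -0.1, 0.4]
opening: 0.0754
gripper_force: 0.0
```

move_arm --commands '[[[0,0,0,0,0,0,20],[0,0,0,0,0,-20,20],[0,0,0,0,0,-30,20],[0,0,0,0,0,-40,20],[0,0,0,0,0,-30,20]]]'

```text
time: 18.8
position: [0.5533, 0.0669, 0.2063]
ee_rot: [1.0, -0.012, 0.001, 0.0]
ft_force: [-0.5, 0.0, 0.4]
opening: 0.0785
gripper_force: 0.0
```

Run:
```python
from h import *
s=env.state();print(s["time"],s["position"],s["ft_force"],s["opening"])
q=env.snapshot("side");save(q,"s9");u2,v2=red(q,270,330,195,245);print("side",u2.mean(),v2.mean(),u2.min(),u2.max(),v2.min(),v2.max(),len(u2))
cv2.imwrite("pics/m9.png",cv2.resize(q["color"][120:420,180:480,::-1],(600,600)))
```

```text
18.8 [0.55329428 0.06694275 0.20633884] [-0.50904073  0.00954572  0.44859513] 0.07847729776040709
side 296.91477272727275 219.2869318181818 288 306 210 229 352
```

View pics/m9.png

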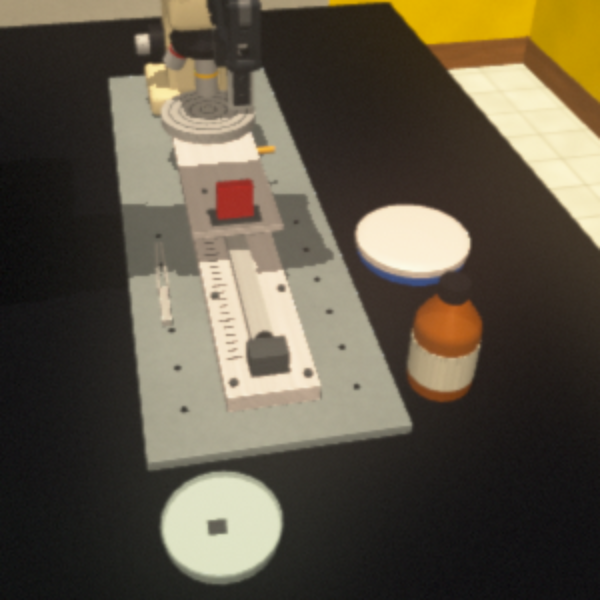

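The red tab is back at its original pixel position (296.9, 219.3), the bystanders haven't moved and the gripper is clear.

```bash
python3 -c "
from cell import env
print(env.hand_in())"
```

```text
the job is handed in; nothing more can be done
None
```

The job is handed in, with no verdict returned: I tripped the catch, drew the slide out to its outer stop and back at about 0.06 m/s, and left it held home by the catch with the gripper clear and the things around it unmoved; drag rose from about 2 N to about 5 N near 0.09–0.11 m out, which is the dry patch.

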